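# Discard a vial in the bench-top pedal bin with the lid hooked open

## Task

Throw away the used glass vial that stands on its own on the open bench into the small steel pedal bin, keeping your hands off the lid: press the pedal down gently until it meets its stop, push it to the left into the catch so that the lid stays open by itself, then lower the vial well inside the bin before you let it go, because the glass must not be dropped from the rim. Afterwards press the pedal out of the catch again and ease it back up, so that the lid comes down without slamming and shuts fully. Never force the pedal against its stop, and leave everything else standing where it is.

Things in the scene. Friction and masses are not known exactly. Their poses are not given: they have to be found in the camera images.
- pedal_bin: Round steel pedal bin on a grey base, fixed to the bench, 178 mm across, rim 178 mm above the bench. Origin on the bench under its centre; x points from the pedal to the lid's hinge (away from the robot), y to the left seen from the pedal, z up. Turned up to 0.22 rad. 'Left', 'ahead' and so on below are in this frame.
- bin_floor (a point): Centre of the inner floor, 70 mm above the bench, 108 mm below the rim; the inside is round, 164 mm across. Hooked open, the lid stands about upright at the rear (+x) of the rim (75 to 112 degrees), so work through the middle or front half of the mouth, clear of it.
- pedal_pad (a point): Centre of the top of the pedal's pad, moves with it: steel plate with a ribbed black rubber face, 48 mm (x) by 58 mm (y), 180 mm ahead of the bin's centre, 94 mm ahead of its front. Lips 9 mm high along its left and right edge, 52 mm apart, let a fingertip push it sideways. Top 65 mm above the bench at rest, 17 to 31 mm at the stop.
- pedal (a joint): Rocking of the pedal about a level pin (point pedal_pivot); 0 at rest, grows as the pad is pressed down (rad). Spring and lid push the pad up with 6 to 8 N over the whole stroke. A rubber stop ends the stroke at 0.155 to 0.215 (pad 34 to 48 mm down), at a different height every time: feel for it as a steep rise in force (5 N or more per mm). Over 24 N bends the lever.
- pedal_pivot (a point): Fixed point of the bin where the pedal's level pin and its upright pin cross, inside the base: 40 mm behind the bin's centre, 36 mm above the bench, 222 mm behind the pad.
- pedal_swivel (a joint): Sideways swing of the pedal about the upright pin (rad); 0 in the upright lane of the slot, grows as the pad goes to the left, 0.142 at the end of the catch's pocket (pad 31 mm to the left). A light spring (under 3 N at the pad) brings it back towards 0.
- catch_slot (a point): Point of the bin at the front of the base, 90 mm ahead of its centre, 40 mm high, where the lever passes a slot in an aluminium plate: an upright lane with a pocket to the left at its foot. Only within 2 mm of the stop (at the pad) can the lever pass the nib into the pocket; let up there it rises 8 mm behind the nib and stays hooked. Free it: down to the stop, back right until swivel is 0, up.
- bin_lid (a joint): Opening of the lid (rad), 0 shut. A rod links it to the pedal: it always reads 11.2 times the pedal's value (about 1.3 to 1.95 hooked, up to 2.4 at the stop). Flat steel disc, 179 mm across, 13 mm thick, hinged at the rear of the rim; shut, its top is 193 mm above the bench. Let go, it slams.
- vial_center (a point): Centre, half-way up, of the used vial: upright capped glass vial, 23 mm across, 60 mm high, about 22 g, standing alone on the open bench to the left of the bin. Only this one is thrown away (others stand by a rack far to the left).
- dropper_bottle_mid (a point): Bystander: dropper bottle, 33 mm across, 85 mm high, standing to the left of the bin towards the wall; the point is on its axis, 30 mm above the bench.
- culture_dish_mid (a point): Bystander: petri dish, 68 mm across, 15 mm high, behind the vial; the point is its centre.
- resin_disc_mid (a point): Bystander: clear resin disc with an insect, 67 mm across, 24 mm high, to the right of the bin; the point is its centre.
Mind the look-alikes: they are no part of the job. What is shaped like the part that bears vial_center but red is not meant.

How it is judged:
On the way, in this order (a step that is already met when the one before it is completed fails the run):
1. the pedal is hooked in its catch: the lid stands open (over 1.2 rad) and the swivel is over 0.09 rad with the robot off the pedal (value of joint bin_lid above 1.2 rad and value of joint pedal_swivel above 0.09 rad and not (contact force between any of the fingers, the arm and pedal above 0.1 N)), for 0.3 s.
2. the vial lies or stands inside the bin, let go, with the lid still hooked open (horizontal distance between vial_center and bin_floor below 0.08 m and z of vial_center in the frame of bin_floor between 0 and 0.075 m and value of joint bin_lid above 1.2 rad and contact force between the fingers and used_vial below 0.05 N), for 0.2 s.
At the end, for the whole second after the job is handed in: The vial is at rest inside the bin (its centre within 80 mm of the bin's axis and below the rim), the pedal is back up in its lane (swivel under 0.03 rad) and the lid is shut (under 0.06 rad) (horizontal distance between vial_center and bin_floor below 0.08 m and z of vial_center in the frame of bin_floor between 0 and 0.075 m and value of joint bin_lid below 0.06 rad and value of joint pedal_swivel below 0.03 rad and linear speed of used_vial below 0.05 m/s); the robot touches nothing.
It fails at once if the robot presses the pedal with more than 24 N (contact force between any of the fingers, the arm and pedal above 24 N).
It fails at once if the lid slams: it closes faster than 3 rad/s over the last 0.6 rad (value of joint bin_lid below 0.6 rad and velocity of joint bin_lid below -3 rad/s).
It fails at once if the robot touches the lid with more than 1 N (contact force between any of the fingers, the arm and bin_lid above 1 N).
It fails at once if the vial is dropped into the bin from too high (it falls faster than 1.35 m/s inside the bin) (linear speed of used_vial above 1.35 m/s and horizontal distance between vial_center and bin_floor below 0.085 m and z of vial_center in the frame of bin_floor below 0.11 m).
It fails at once if the dropper bottle, the petri dish or the resin disc is shifted by more than 20 mm (distance of any of dropper_bottle_mid, culture_dish_mid, resin_disc_mid from where it was at the start of the episode above 0.02 m).
It also fails if it takes over 69 s, if anything falls off the work surface, if the arm or the gripper's body presses on something with over 40 N, if the wrist force passes 120 N, or if a joint passes its speed limit or range.

## Robot

A 6-joint arm with a two-finger parallel gripper is mounted at the origin on a cart in front of the work surface, level with it; the furniture and walls round the work are solid. World frame = base frame: x ahead of the robot, y to its left, z up, the work surface at z = 0. Lengths are in m, angles in rad, forces in N, time in s.
With the tool pointing down it reaches from about 0.275 to 1 m from the base axis. Payload 8.4 kg.
Tool frame: the origin (TCP) lies at the very end of the fingers, on their centre line; the grasp point (between the pads) lies 19 mm behind it (r.tcp_to_grasp is the z of the grasp point in the tool frame, in m); z points along the fingers, y is the line along which they close (so a half turn about z gives the same grasp; the last joint's range is limited). The gripper opens to 85 mm and grips with 20 to 120 N. Pads are 22 mm wide; open, the fingers measure 114 mm over their backs; the gripper's body (76 mm by 85 mm) begins 54 mm behind the grasp point. The pads swing forward as they close: fully open they stand 13 mm farther back than shut.
Start: joints at [1.222, 0.353, 1.633, -0, 1.155, -0.002], TCP at [0.212, 0.588, 0.231] pointing down, gripper open.
Joint ranges: [-2.63, 2.63], [-0.92, 2.1], [0.06, 2.66], [-1.3, 4.44], [0, 2.69], [-3.02, 3.02]. Speed limits (rad/s): [2.22, 2.22, 2.79, 3.14, 3.14, 3.14].

## Interface

Orientations are given as [roll, pitch, yaw] about the fixed x, y, z axes, in that order (R = Rz(yaw) Ry(pitch) Rx(roll)).
In Python, from station import r gives the robot as it stands.
- The arm moves only by the shell command python3 -m creep 'ROWS' [FORCE]. ROWS is JSON, a list of rows, each an object of numbers: "dx", "dy", "dz": the shift along the world's x, y, z in m; "rx", "ry", "rz": the turn, a rotation vector about the world's x, y, z in rad; "claw": the opening in per cent of the stroke, from 0 (shut) to 100 (fully open). In form: [{"dx": .., "dy": .., "dz": .., "rx": .., "ry": .., "rz": .., "claw": ..}, ...]. A call has 1 to 8 rows; each row is the pose to reach, as a shift and turn from the pose commanded when the call began; what a row does not reach only later rows make up. A row lasts 1/8 s, in which the tool goes at most 62.5 mm and 10.7 degrees, less where a joint would pass 70% of its speed; a pose out of reach is approached as far as the arm can. A call with a gripper value outside its range is refused whole. The fingers move at their own pace and stop on an object; FORCE is the grip in N (left out, the last holds). Time passes only in rows, so rows that repeat a pose let the fingers close. It gives the time, the measured TCP pose, the force, the opening and the grip force at its end, in the units of the state.
- r.get_obs(): the state, without advancing time (a new reading comes with each control period).
- r.capture(name): name is "side" or "top" or "wrist"; returns the picture (384x512x3 uint8, red, green, blue); there is no depth.
- r.calibration(name): a dict with "fx", "fy", "cx", "cy" (pixels), "extrinsics" (4x4, takes a point from world to camera coordinates). Camera axes: x right, y up, looking along -z (the intrinsics and any distortion apply to the point x, -y, -z); pixel columns grow to the right and rows downward; lengths in m; the calibration is good to about 2 mm. A picture is of the moment at which its call begins: read the wrist's pose just before it. calibration takes no time and is no camera call; for the wrist camera it gives the pose at the moment of the call.
- r.finish_job(): hands the job in; it is judged then, once.
Trained networks look in the newest picture that a camera, given by its name, has taken for a name from the list of things; names that differ only in an ending like _2 or _b are one class to them, and where a whole thing is asked for, a point or a joint stands for the part that bears it (a point fixed in the world has none). Each returns a list of dicts, best first, with "p" (0 to 1); they miss things now and then, are a little off and sometimes report something else, mostly with a low value. They report only what shows in the picture. A call takes as long as a camera call. They do not tell look-alikes from the thing itself.
- r.boxes_of(camera, thing): "extent" ([left, top, width, height] as shares, 0 to 1, of the picture: columns of its width, rows of its height, round what is visible of it).
- r.masks_of(camera, thing): "pixels" (384x512 bool, what is visible of it) and "extent" ([left, top, width, height] as shares, 0 to 1, of the picture: columns of its width, rows of its height, round what is visible of it).
- r.tip_of(camera, thing): "centre" ([row, column] as shares, 0 to 1, of the picture: columns of its width, rows of its height: a listed point, or the origin of a listed thing).
The state is a dict: "t": time; "joint_positions": joint angles; "dq": joint speeds; "tau": joint torques, N m; "eef_pos": TCP position; "eef_rot": TCP orientation; "contact_force": force on the tool from outside, world axes, zero at the start; "wrist_torque": the same for the moment, N m; "gripper_width": opening from 0.0 (shut) to 1.0 (fully open); "finger_force": force on a finger pad.
Only numpy, scipy, OpenCV 4.12 (cv2) and the standard library are available. Lean on these libraries where they do the work, as an engineer would, in place of code of your own. Each camera call takes 0.05 s, during which the arm holds its last target. There are 200 camera calls.

## Working session

There is one attempt and no reset: what is moved stays moved. The work goes in short steps, Python scripts to look and compute and a shell command to move; the robot and the scene stay as the last step left them, time stands still between calls to the robot, and variables do not carry over. Pictures are saved under pics/ and viewed, at most 10 in all, crops included, and the job is handed in when it is done.

```bash
mkdir -p pics; ls; cat > h.py <<'E'
from station import r
import numpy as np, cv2
def ray(cam,row,col):  # pixels
    c=r.calibration(cam); E=np.array(c["extrinsics"]); R,t=E[:3,:3],E[:3,3]
    d=np.array([(col-c["cx"])/c["fx"],-(row-c["cy"])/c["fy"],-1.])
    return -R.T@t, R.T@d
def onz(cam,row,col,z):
    o,d=ray(cam,row,col); return o+d*(z-o[2])/d[2]
def proj(cam,p):
    c=r.calibration(cam); q=np.array(c["extrinsics"])@np.append(p,1)
    return c["cy"]-c["fy"]*q[1]/-q[2], c["cx"]+c["fx"]*q[0]/-q[2]
def save(n,im,): cv2.imwrite("pics/"+n,im[:,:,::-1])
E
python3 - <<'E'
from h import *
a=r.capture("side");b=r.capture("top")
save("a.png",np.vstack([a,b])[::1] if 0 else cv2.resize(np.hstack([a,b]),(800,300)))
for cam in("side","top"):
    print(cam,np.round(r.calibration(cam)["extrinsics"],2).tolist(), {k:v for k,v in r.calibration(cam).items() if k!="extrinsics"})
    for n,z in(("vial_center",.03),("pedal_pad",.065),("bin_floor",.07),("pedal_bin",0),("dropper_bottle_mid",.03),("culture_dish_mid",.007),("resin_disc_mid",.012),("catch_slot",.04)):
        for d in r.tip_of(cam,n)[:4]:
            p=np.array(d["centre"])*[384,512]; print(n,round(d["p"],2),p.round(),onz(cam,*p,z).round(3))
print(r.get_obs())
E
```

```text
pics
side [[0.51, -0.86, 0.01, -0.29], [0.59, 0.36, 0.72, -0.46], [-0.63, -0.36, 0.69, -0.79], [0.0, 0.0, 0.0, 1.0]] {'fx': 377.9774271017356, 'fy': 377.9774271017356, 'cx': 256.5434431150683, 'cy': 189.8771318439269}
vial_center 0.65 [206. 187.] [0.522 0.217 0.03 ]
vial_center 0.61 [192. 197.] [0.587 0.23  0.03 ]
vial_center 0.57 [218. 182.] [0.471 0.196 0.03 ]
pedal_pad 0.85 [256. 253.] [ 0.441 -0.069  0.065]
pedal_bin 0.64 [223. 270.] [ 0.613 -0.029  0.   ]
dropper_bottle_mid 0.5 [186. 232.] [0.668 0.147 0.03 ]
culture_dish_mid 0.78 [168. 167.] [0.647 0.406 0.007]
culture_dish_mid 0.35 [254. 248.] [ 0.474 -0.034  0.007]
resin_disc_mid 0.73 [286. 356.] [ 0.529 -0.332  0.012]
catch_slot 0.67 [235. 262.] [ 0.533 -0.044  0.04 ]
top [[0.4, -0.91, -0.01, -0.21], [0.7, 0.31, 0.65, -0.53], [-0.59, -0.27, 0.76, -0.91], [0.0, 0.0, 0.0, 1.0]] {'fx': 414.67820692545587, 'fy': 414.67820692545587, 'cx': 255.31207962631558, 'cy': 199.26987217923516}
vial_center 0.49 [241. 189.] [0.471 0.192 0.03 ]
vial_center 0.43 [213. 195.] [0.572 0.228 0.03 ]
vial_center 0.22 [182. 163.] [0.641 0.387 0.03 ]
p
[... 298 characters left out ...]
-0.049  0.04 ]
{'t': 0.9, 'joint_positions': array([ 1.22156959e+00,  3.52957462e-01,  1.63340230e+00,  2.42323452e-05,
        1.15520568e+00, -2.40816094e-03]), 'dq': array([-0.00120084,  0.00097116,  0.00095254, -0.00041097, -0.00169742,
       -0.00121144]), 'tau': array([-1.04928287e-03, -6.05172229e+01, -3.42431974e+01, -3.43968341e-04,
        1.15514664e-03, -9.14104632e-07]), 'eef_pos': array([0.21244043, 0.58778921, 0.23130657]), 'eef_rot': array([ 3.14156539e+00, -2.21043086e-05,  2.79476430e+00]), 'contact_force': array([-0.00953977, -0.05883282, -0.4144619 ]), 'wrist_torque': array([ 0.0139466 , -0.03388351, -0.01037101]), 'finger_force': 0.0, 'gripper_width': 1.003190864362189}
```

View pics/a.png

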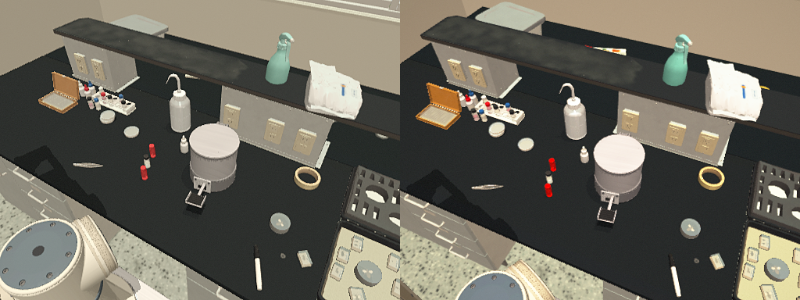

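The first picture shows three look-alike upright vials left of the bin: red at side (row 192, col 197), pale at (206,187), red at (218,182). The pale one is the one that isn't red. I'll confirm it in an enlarged crop.

```bash
python3 - <<'E'
from h import *
a=r.capture("side");b=r.capture("top")
A=cv2.resize(a[170:240,150:250],(400,280),interpolation=3);B=cv2.resize(b[190:260,150:250],(400,280),interpolation=3)
C=cv2.resize(a[180:280,220:320],(300,300),interpolation=3);D=cv2.resize(b[190:290,230:330],(300,300),interpolation=3)
im=np.zeros((580,800,3),np.uint8);im[:280,:400]=A;im[:280,400:]=B;im[280:,:300]=C;im[280:,400:700]=D
save("b.png",im)
for cam in("side","top"):
    for n in("vial_center","pedal_pad"):
        for d in r.masks_of(cam,n)[:4]:
            m=d["pixels"];img=a if cam=="side" else b
            ys,xs=np.nonzero(m);print(cam,n,round(d["p"],2),ys.min(),ys.max(),xs.min(),xs.max(),ys.mean().round(1),xs.mean().round(1),img[m].mean(0).round(),onz(cam,ys.mean(),xs.mean(),.03 if n[0]=="v" else .065).round(3))
E
```

```text
side vial_center 0.63 213 229 180 188 220.8 183.8 [184.  56.  53.] [0.466 0.186 0.03 ]
side vial_center 0.55 198 213 185 191 205.8 187.8 [150. 146. 131.] [0.522 0.215 0.03 ]
side vial_center 0.49 185 200 192 198 192.7 194.7 [187.  58.  55.] [0.58  0.232 0.03 ]
side vial_center 0.41 156 264 237 306 202.1 271.8 [173. 165. 155.] [ 0.67  -0.002  0.03 ]
side pedal_pad 0.96 234 264 237 263 253.0 250.9 [114. 108. 101.] [ 0.445 -0.061  0.065]
top vial_center 0.64 251 285 253 276 273.0 265.6 [112. 105.  99.] [ 0.464 -0.056  0.03 ]
top vial_center 0.57 218 235 186 195 226.5 190.7 [144. 136. 120.] [0.52  0.213 0.03 ]
top vial_center 0.54 204 219 191 199 211.1 195.0 [204.  12.   6.] [0.577 0.23  0.03 ]
top pedal_pad 0.77 251 285 253 277 272.5 265.6 [114. 106. 101.] [ 0.447 -0.063  0.065]
```

View pics/b.png

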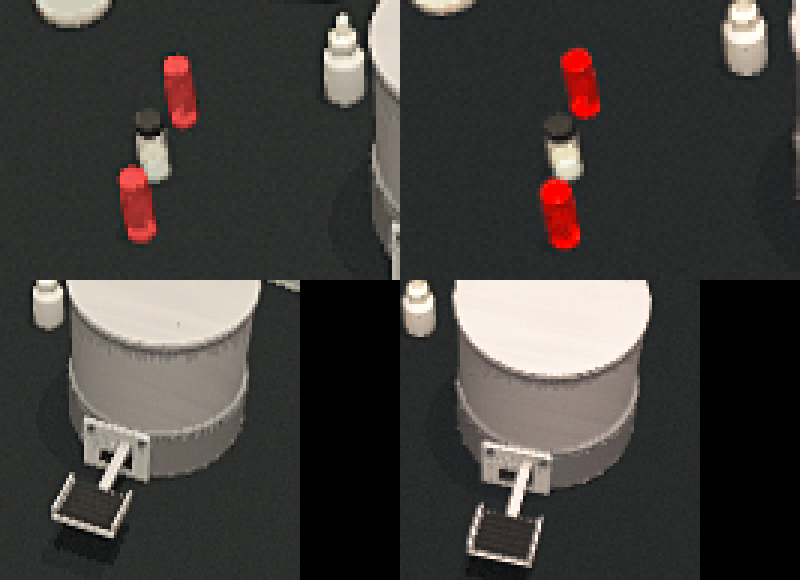

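The crop confirms it: the pale vial with the black cap stands between two red ones, at side (206,188) and top (226,191), about (0.521, 0.214). The pad is at about (0.440, -0.064) and the bin's yaw is about 0.18. I'm moving to the pedal with the gripper shut.

```bash
python3 -m creep '[{"dx":0.03,"dy":-0.06,"rz":0.17,"claw":0},{"dx":0.05,"dy":-0.12,"rz":0.35,"claw":0},{"dx":0.07,"dy":-0.18,"rz":0.525,"claw":0},{"dx":0.09,"dy":-0.24,"rz":0.525,"claw":0},{"dx":0.11,"dy":-0.3,"rz":0.525,"claw":0},{"dx":0.13,"dy":-0.36,"rz":0.525,"claw":0},{"dx":0.15,"dy":-0.42,"rz":0.525,"claw":0},{"dx":0.17,"dy":-0.48,"rz":0.525,"claw":0}]'
```

```text
invalid input
```

```bash
python3 -m creep '[{"dx":0.03,"dy":-0.06,"dz":0,"rx":0,"ry":0,"rz":0.17,"claw":0},{"dx":0.05,"dy":-0.12,"dz":0,"rx":0,"ry":0,"rz":0.35,"claw":0},{"dx":0.07,"dy":-0.18,"dz":0,"rx":0,"ry":0,"rz":0.525,"claw":0},{"dx":0.09,"dy":-0.24,"dz":0,"rx":0,"ry":0,"rz":0.525,"claw":0},{"dx":0.11,"dy":-0.3,"dz":0,"rx":0,"ry":0,"rz":0.525,"claw":0},{"dx":0.13,"dy":-0.36,"dz":0,"rx":0,"ry":0,"rz":0.525,"claw":0},{"dx":0.15,"dy":-0.42,"dz":0,"rx":0,"ry":0,"rz":0.525,"claw":0},{"dx":0.17,"dy":-0.48,"dz":0,"rx":0,"ry":0,"rz":0.525,"claw":0}]'
```

```text
t: 2.2
eef_pos: [0.3798, 0.1152, 0.2317]
eef_rot: [3.141, 0.001, -2.963]
contact_force: [0.6, -0.7, -0.2]
gripper_width: -0.001
finger_force: 0.0
```

```bash
python3 -m creep '[{"dx":0.02,"dy":-0.06,"dz":0,"rx":0,"ry":0,"rz":0,"claw":0},{"dx":0.04,"dy":-0.12,"dz":0,"rx":0,"ry":0,"rz":0,"claw":0},{"dx":0.058,"dy":-0.172,"dz":-0.02,"rx":0,"ry":0,"rz":0,"claw":0},{"dx":0.058,"dy":-0.172,"dz":-0.07,"rx":0,"ry":0,"rz":0,"claw":0},{"dx":0.058,"dy":-0.172,"dz":-0.12,"rx":0,"ry":0,"rz":0,"claw":0},{"dx":0.058,"dy":-0.172,"dz":-0.135,"rx":0,"ry":0,"rz":0,"claw":0},{"dx":0.058,"dy":-0.172,"dz":-0.135,"rx":0,"ry":0,"rz":0,"claw":0}]'; python3 - <<'E'
from h import *
r.capture("wrist")
a=r.capture("side");b=r.capture("top");w=r.capture("wrist")
im=np.hstack([cv2.resize(x,(400,400),interpolation=3) for x in (a[190:290,200:300],b[210:310,215:315])]);
save("c.png",np.vstack([im]))
for cam in("side","top","wrist"):
    for d in r.tip_of(cam,"pedal_pad")[:2]:
            p=np.array(d["centre"])*[384,512]; print(cam,round(d["p"],2),p.round(),onz(cam,*p,.065).round(3))
print(r.get_obs()["eef_pos"])
E
```

```text
t: 3.08
eef_pos: [0.4372, -0.0548, 0.0963]
eef_rot: [3.141, -0.001, -2.963]
contact_force: [-0.7, 0.8, 0.7]
gripper_width: 0.003
finger_force: 0.0
side 0.82 [252. 252.] [ 0.448 -0.061  0.065]
top 0.76 [275. 264.] [ 0.437 -0.063  0.065]
wrist 0.73 [218. 243.] [ 0.442 -0.062  0.065]
[ 0.43809751 -0.05492329  0.0973283 ]
```

View pics/c.png

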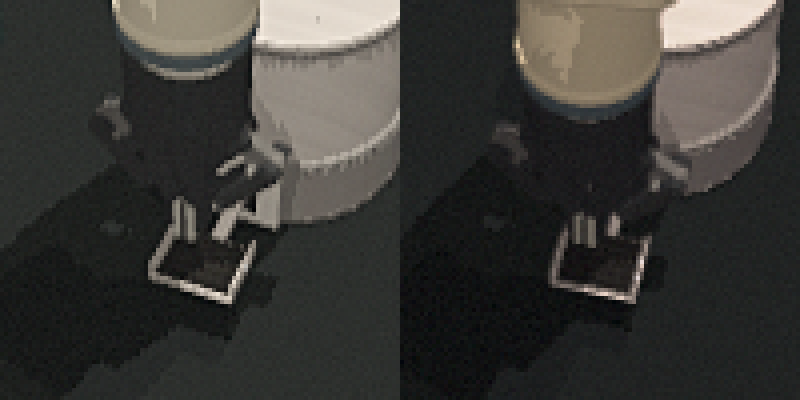

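The picture shows the closed fingers above the pad, on its left side (side crop about (205,240) against pad centre (200,265)). The pad is at (0.442, -0.062), so I'll shift 7 mm right and press down.

```bash
python3 -m creep '[{"dx":0.003,"dy":-0.007,"dz":-0.01,"rx":0,"ry":0,"rz":0,"claw":0},{"dx":0.003,"dy":-0.007,"dz":-0.025,"rx":0,"ry":0,"rz":0,"claw":0},{"dx":0.003,"dy":-0.007,"dz":-0.03,"rx":0,"ry":0,"rz":0,"claw":0},{"dx":0.003,"dy":-0.007,"dz":-0.034,"rx":0,"ry":0,"rz":0,"claw":0},{"dx":0.003,"dy":-0.007,"dz":-0.038,"rx":0,"ry":0,"rz":0,"claw":0},{"dx":0.003,"dy":-0.007,"dz":-0.042,"rx":0,"ry":0,"rz":0,"claw":0},{"dx":0.003,"dy":-0.007,"dz":-0.046,"rx":0,"ry":0,"rz":0,"claw":0}]'
```

```text
t: 4.3
eef_pos: [0.438, -0.0618, 0.0495]
eef_rot: [3.14, -0.005, -2.963]
contact_force: [-6.4, -1.9, 9.1]
gripper_width: 0.001
finger_force: 4.4
```

```bash
python3 -m creep '[{"dx":-0.001,"dy":0,"dz":-0.003,"rx":0,"ry":0,"rz":0,"claw":0},{"dx":-0.002,"dy":0,"dz":-0.006,"rx":0,"ry":0,"rz":0,"claw":0},{"dx":-0.003,"dy":0,"dz":-0.01,"rx":0,"ry":0,"rz":0,"claw":0},{"dx":-0.003,"dy":0,"dz":-0.014,"rx":0,"ry":0,"rz":0,"claw":0},{"dx":-0.003,"dy":0,"dz":-0.016,"rx":0,"ry":0,"rz":0,"claw":0}]'
```

```text
t: 4.92
eef_pos: [0.4375, -0.062, 0.0341]
eef_rot: [-3.142, -0.0, -2.963]
contact_force: [-0.1, -0.6, 8.2]
gripper_width: -0.001
finger_force: 4.2
```

Force is about 8 N with no side load. Next, small steps to feel for the stop.

```bash
python3 -m creep '[{"dx":0,"dy":0,"dz":-0.0015,"rx":0,"ry":0,"rz":0,"claw":0},{"dx":0,"dy":0,"dz":-0.0025,"rx":0,"ry":0,"rz":0,"claw":0},{"dx":0,"dy":0,"dz":-0.0025,"rx":0,"ry":0,"rz":0,"claw":0}]'
```

```text
t: 5.3
eef_pos: [0.4375, -0.062, 0.0316]
eef_rot: [-3.142, 0.0, -2.963]
contact_force: [-0.3, -0.5, 7.1]
gripper_width: 0.001
finger_force: 3.6
```

```bash
python3 -m creep '[{"dx":0,"dy":0,"dz":-0.001,"rx":0,"ry":0,"rz":0,"claw":0},{"dx":0,"dy":0,"dz":-0.001,"rx":0,"ry":0,"rz":0,"claw":0}]'
```

```text
t: 5.55
eef_pos: [0.4376, -0.062, 0.0307]
eef_rot: [-3.141, 0.0, -2.963]
contact_force: [-0.6, -0.9, 7.1]
gripper_width: -0.0
finger_force: 3.6
```

```bash
python3 -m creep '[{"dx":0,"dy":0,"dz":-0.0012,"rx":0,"ry":0,"rz":0,"claw":0},{"dx":0,"dy":0,"dz":-0.0012,"rx":0,"ry":0,"rz":0,"claw":0}]'
```

```text
t: 5.8
eef_pos: [0.4376, -0.062, 0.0295]
eef_rot: [-3.141, 0.0, -2.963]
contact_force: [-0.5, 0.1, 7.2]
gripper_width: -0.0
finger_force: 3.6
```

```bash
python3 -m creep '[{"dx":0,"dy":0,"dz":-0.0012,"rx":0,"ry":0,"rz":0,"claw":0},{"dx":0,"dy":0,"dz":-0.0012,"rx":0,"ry":0,"rz":0,"claw":0}]'
```

```text
t: 6.05
eef_pos: [0.4376, -0.062, 0.0282]
eef_rot: [-3.141, 0.0, -2.963]
contact_force: [0.5, 0.1, 7.2]
gripper_width: 0.005
finger_force: 3.6
```

```bash
python3 -m creep '[{"dx":0,"dy":0,"dz":-0.0012,"rx":0,"ry":0,"rz":0,"claw":0},{"dx":0,"dy":0,"dz":-0.0012,"rx":0,"ry":0,"rz":0,"claw":0}]'
```

```text
t: 6.3
eef_pos: [0.4376, -0.062, 0.0271]
eef_rot: [-3.141, 0.0, -2.963]
contact_force: [0.9, -0.9, 6.5]
gripper_width: 0.001
finger_force: 3.5
```

```bash
python3 -m creep '[{"dx":0,"dy":0,"dz":-0.0012,"rx":0,"ry":0,"rz":0,"claw":0},{"dx":0,"dy":0,"dz":-0.0012,"rx":0,"ry":0,"rz":0,"claw":0}]'
```

```text
t: 6.55
eef_pos: [0.4377, -0.062, 0.0259]
eef_rot: [-3.141, 0.0, -2.963]
contact_force: [-0.2, -0.4, 6.5]
gripper_width: -0.001
finger_force: 3.5
```

```bash
python3 -m creep '[{"dx":0,"dy":0,"dz":-0.0012,"rx":0,"ry":0,"rz":0,"claw":0},{"dx":0,"dy":0,"dz":-0.0012,"rx":0,"ry":0,"rz":0,"claw":0}]'
```

```text
t: 6.8
eef_pos: [0.4378, -0.062, 0.0247]
eef_rot: [-3.141, 0.0, -2.963]
contact_force: [-0.1, -0.5, 7.5]
gripper_width: 0.002
finger_force: 3.5
```

```bash
python3 -m creep '[{"dx":0,"dy":0,"dz":-0.0012,"rx":0,"ry":0,"rz":0,"claw":0},{"dx":0,"dy":0,"dz":-0.0012,"rx":0,"ry":0,"rz":0,"claw":0}]'
```

```text
t: 7.05
eef_pos: [0.4378, -0.062, 0.0235]
eef_rot: [-3.141, 0.001, -2.963]
contact_force: [0.5, -0.5, 8.3]
gripper_width: 0.001
finger_force: 4.0
```

```bash
python3 -m creep '[{"dx":0,"dy":0,"dz":-0.0008,"rx":0,"ry":0,"rz":0,"claw":0},{"dx":0,"dy":0,"dz":-0.0008,"rx":0,"ry":0,"rz":0,"claw":0}]'
```

```text
t: 7.3
eef_pos: [0.4379, -0.062, 0.023]
eef_rot: [-3.141, 0.001, -2.963]
contact_force: [-1.1, -1.2, 14.1]
gripper_width: 0.0
finger_force: 6.5
```

Stop met at z = 0.023 (14 N). Now I push left.

```bash
python3 -m creep '[{"dx":-0.0007,"dy":0.004,"dz":0.0002,"rx":0,"ry":0,"rz":0,"claw":0},{"dx":-0.0013,"dy":0.008,"dz":0.0002,"rx":0,"ry":0,"rz":0,"claw":0},{"dx":-0.002,"dy":0.012,"dz":0.0002,"rx":0,"ry":0,"rz":0,"claw":0},{"dx":-0.0025,"dy":0.016,"dz":0.0002,"rx":0,"ry":0,"rz":0,"claw":0},{"dx":-0.003,"dy":0.02,"dz":0.0002,"rx":0,"ry":0,"rz":0,"claw":0}]'
```

```text
t: 7.92
eef_pos: [0.4356, -0.0423, 0.0233]
eef_rot: [-3.141, 0.002, -2.963]
contact_force: [1.1, -3.9, 9.9]
gripper_width: 0.002
finger_force: 5.3
```

```bash
python3 -m creep '[{"dx":-0.0003,"dy":0.004,"dz":-0.0002,"rx":0,"ry":0,"rz":0,"claw":0},{"dx":-0.0007,"dy":0.007,"dz":-0.0002,"rx":0,"ry":0,"rz":0,"claw":0},{"dx":-0.001,"dy":0.01,"dz":-0.0002,"rx":0,"ry":0,"rz":0,"claw":0},{"dx":-0.001,"dy":0.01,"dz":-0.0002,"rx":0,"ry":0,"rz":0,"claw":0}]'; python3 - <<'E'
from h import *
b=r.capture("top");a=r.capture("side")
save("d.png",np.hstack([cv2.resize(x,(400,400),interpolation=3) for x in (a[180:280,200:300],b[195:295,215:315])]))
E
```

```text
t: 8.43
eef_pos: [0.435, -0.0323, 0.0233]
eef_rot: [-3.14, 0.003, -2.963]
contact_force: [1.6, -3.7, 10.8]
gripper_width: -0.001
finger_force: 5.8
```

View pics/d.png

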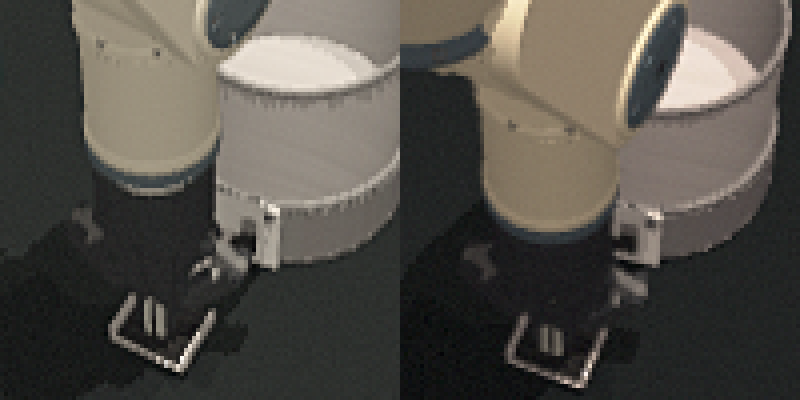

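The lid is open and the pad has swung left with the fingers, which sit mid-pad (side crop (155,318)). It has travelled about 30 mm, so I'll push a little more to feel for the pocket end.

```bash
python3 -m creep '[{"dx":-0.0003,"dy":0.003,"dz":0,"rx":0,"ry":0,"rz":0,"claw":0},{"dx":-0.0003,"dy":0.003,"dz":0,"rx":0,"ry":0,"rz":0,"claw":0}]'
```

```text
t: 8.78
eef_pos: [0.4349, -0.0295, 0.0233]
eef_rot: [-3.14, 0.003, -2.963]
contact_force: [1.6, -5.2, 12.0]
gripper_width: -0.002
finger_force: 5.8
```

```bash
python3 -m creep '[{"dx":0,"dy":0.001,"dz":0.0015,"rx":0,"ry":0,"rz":0,"claw":0},{"dx":0,"dy":0.001,"dz":0.003,"rx":0,"ry":0,"rz":0,"claw":0},{"dx":0,"dy":0.001,"dz":0.0045,"rx":0,"ry":0,"rz":0,"claw":0},{"dx":0,"dy":0.001,"dz":0.006,"rx":0,"ry":0,"rz":0,"claw":0},{"dx":0,"dy":0.001,"dz":0.0075,"rx":0,"ry":0,"rz":0,"claw":0},{"dx":0,"dy":0.001,"dz":0.009,"rx":0,"ry":0,"rz":0,"claw":0},{"dx":0,"dy":0.001,"dz":0.0105,"rx":0,"ry":0,"rz":0,"claw":0},{"dx":0,"dy":0.001,"dz":0.0115,"rx":0,"ry":0,"rz":0,"claw":0}]'
```

```text
t: 9.78
eef_pos: [0.4325, -0.0278, 0.0339]
eef_rot: [3.141, -0.001, -2.963]
contact_force: [-0.6, -0.1, 0.0]
gripper_width: 0.0
finger_force: 0.0
```

Zero force, so the pedal is hooked. I'll rise, check the lid and go above the vial with the gripper open.

```bash
python3 -m creep '[{"dx":0,"dy":0,"dz":0.04,"rx":0,"ry":0,"rz":0,"claw":0},{"dx":0,"dy":0.02,"dz":0.09,"rx":0,"ry":0,"rz":0,"claw":50},{"dx":0.02,"dy":0.06,"dz":0.12,"rx":0,"ry":0,"rz":0.1,"claw":80},{"dx":0.04,"dy":0.12,"dz":0.12,"rx":0,"ry":0,"rz":0.175,"claw":80},{"dx":0.065,"dy":0.18,"dz":0.12,"rx":0,"ry":0,"rz":0.175,"claw":80},{"dx":0.086,"dy":0.24,"dz":0.12,"rx":0,"ry":0,"rz":0.175,"claw":80},{"dx":0.086,"dy":0.24,"dz":0.12,"rx":0,"ry":0,"rz":0.175,"claw":80},{"dx":0.086,"dy":0.24,"dz":0.12,"rx":0,"ry":0,"rz":0.175,"claw":80}]'; python3 - <<'E'
from h import *
w=r.capture("wrist")
print(r.get_obs()["eef_pos"],r.get_obs()["eef_rot"])
for p in r.tip_of("wrist","vial_center")[:4]:
    q=np.array(p["centre"])*[384,512];print("tip",round(p["p"],2),q.round(),onz("wrist",*q,.03).round(4))
for d in r.masks_of("wrist","vial_center")[:4]:
    ys,xs=np.nonzero(d["pixels"]);print("mask",ys.min(),ys.max(),xs.min(),xs.max(),w[d["pixels"]].mean(0).round(),onz("wrist",ys.mean(),xs.mean(),.03).round(4))
print(proj("wrist",np.array([.521,.214,.03])),proj("wrist",np.array([.521,.214,.06])))
a=r.capture("side")
save("e.png",np.hstack([cv2.resize(w,(400,300)),cv2.resize(a[120:300,150:390],(400,300))]))
E
```

```text
t: 10.78
eef_pos: [0.5182, 0.212, 0.1535]
eef_rot: [-3.141, -0.002, -2.787]
contact_force: [-0.0, 0.7, -0.5]
gripper_width: 0.798
finger_force: 0.0
[0.51805763 0.21129819 0.15361094] [-3.14133120e+00 -1.97894540e-03 -2.78817719e+00]
tip 0.92 [120. 243.] [0.4712 0.1833 0.03  ]
tip 0.74 [243. 250.] [0.5851 0.2312 0.03  ]
tip 0.59 [181. 256.] [0.5214 0.2136 0.03  ]
mask 166 205 241 266 [157. 151. 146.] [0.5271 0.2131 0.03  ]
mask 220 267 239 261 [255.  91.  83.] [0.5863 0.2313 0.03  ]
mask 105 136 231 258 [252.  99.  90.] [0.4718 0.1846 0.03  ]
(np.float64(180.64505888932277), np.float64(256.4133730241132)) (np.float64(190.5043909968419), np.float64(256.711939160381))
```

View pics/e.png

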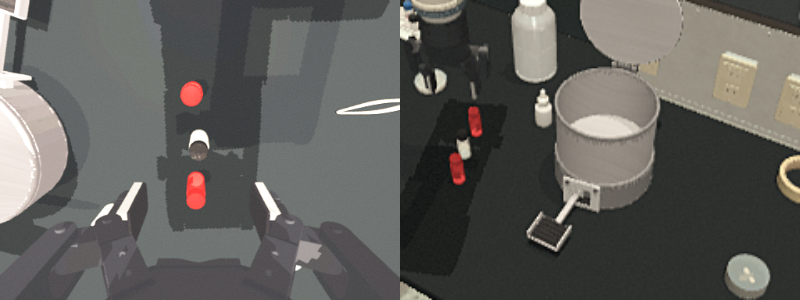

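The lid is open and hooked. The pale vial is in the middle at wrist (181,256), world (0.5214, 0.2138), matching the first measurement. I'm descending along it with the fingers across the row.

```bash
python3 -m creep '[{"dx":0.003,"dy":0.002,"dz":-0.04,"rx":0,"ry":0,"rz":0.03,"claw":80},{"dx":0.003,"dy":0.002,"dz":-0.08,"rx":0,"ry":0,"rz":0.03,"claw":80},{"dx":0.003,"dy":0.002,"dz":-0.11,"rx":0,"ry":0,"rz":0.03,"claw":80},{"dx":0.003,"dy":0.002,"dz":-0.127,"rx":0,"ry":0,"rz":0.03,"claw":80},{"dx":0.003,"dy":0.002,"dz":-0.127,"rx":0,"ry":0,"rz":0.03,"claw":80},{"dx":0.003,"dy":0.002,"dz":-0.127,"rx":0,"ry":0,"rz":0.03,"claw":40},{"dx":0.003,"dy":0.002,"dz":-0.127,"rx":0,"ry":0,"rz":0.03,"claw":10},{"dx":0.003,"dy":0.002,"dz":-0.127,"rx":0,"ry":0,"rz":0.03,"claw":10}]' 30
```

```text
t: 11.98
eef_pos: [0.5228, 0.2143, 0.0284]
eef_rot: [-3.142, 0.002, -2.758]
contact_force: [-0.1, -0.9, 5.0]
gripper_width: 0.25
finger_force: 29.1
```

```bash
python3 -m creep '[{"dx":0,"dy":0,"dz":0,"rx":0,"ry":0,"rz":0,"claw":10},{"dx":0,"dy":0,"dz":0,"rx":0,"ry":0,"rz":0,"claw":10}]' 30
```

```text
t: 12.22
eef_pos: [0.5228, 0.2144, 0.0284]
eef_rot: [-3.142, 0.002, -2.758]
contact_force: [-0.1, -0.4, 5.5]
gripper_width: 0.252
finger_force: 29.2
```

Gripped (21 mm opening, 29 N). Now lift and carry it over the bin's mouth, front half.

```bash
python3 -m creep '[{"dx":0,"dy":0,"dz":0.05,"rx":0,"ry":0,"rz":0,"claw":10},{"dx":0,"dy":0,"dz":0.11,"rx":0,"ry":0,"rz":0,"claw":10},{"dx":0,"dy":0,"dz":0.17,"rx":0,"ry":0,"rz":0,"claw":10},{"dx":0,"dy":-0.02,"dz":0.225,"rx":0,"ry":0,"rz":0,"claw":10},{"dx":0.02,"dy":-0.07,"dz":0.235,"rx":0,"ry":0,"rz":0,"claw":10},{"dx":0.04,"dy":-0.12,"dz":0.235,"rx":0,"ry":0,"rz":0,"claw":10},{"dx":0.055,"dy":-0.17,"dz":0.235,"rx":0,"ry":0,"rz":0,"claw":10},{"dx":0.065,"dy":-0.22,"dz":0.235,"rx":0,"ry":0,"rz":0,"claw":10}]'
python3 -m creep '[{"dx":0.01,"dy":-0.03,"dz":0,"rx":0,"ry":0,"rz":0,"claw":10},{"dx":0.01,"dy":-0.03,"dz":0,"rx":0,"ry":0,"rz":0,"claw":10},{"dx":0.01,"dy":-0.03,"dz":0,"rx":0,"ry":0,"rz":0,"claw":10}]'; python3 - <<'E'
from h import *
a=r.capture("side");b=r.capture("top")
save("f.png",np.hstack([cv2.resize(x,(400,400),interpolation=3) for x in (a[80:280,180:380],b[90:290,190:390])]))
for cam in("side","top"):
    for n,z in(("bin_floor",.07),("pedal_bin",0)):
        for d in r.tip_of(cam,n)[:1]:
            p=np.array(d["centre"])*[384,512]; print(cam,n,round(d["p"],2),onz(cam,*p,z).round(3))
print(proj("side",[.614,-.033,.178]),proj("top",[.614,-.033,.178]))
E
```

```text
t: 13.22
eef_pos: [0.5875, -0.0075, 0.2628]
eef_rot: [-3.141, 0.001, -2.758]
contact_force: [1.1, -0.1, 0.9]
gripper_width: 0.253
finger_force: 29.8
t: 13.6
eef_pos: [0.5967, -0.0355, 0.2624]
eef_rot: [3.141, 0.0, -2.759]
contact_force: [0.7, 1.6, -1.1]
gripper_width: 0.248
finger_force: 29.8
side bin_floor 0.64 [ 0.612 -0.032  0.07 ]
side pedal_bin 0.58 [ 0.597 -0.036  0.   ]
top bin_floor 0.78 [ 0.637 -0.027  0.07 ]
top pedal_bin 0.88 [ 0.61  -0.036  0.   ]
(np.float64(181.08281777350578), np.float64(273.93633289999434)) (np.float64(197.8511752692835), np.float64(280.0805717331964))
```

View pics/f.png

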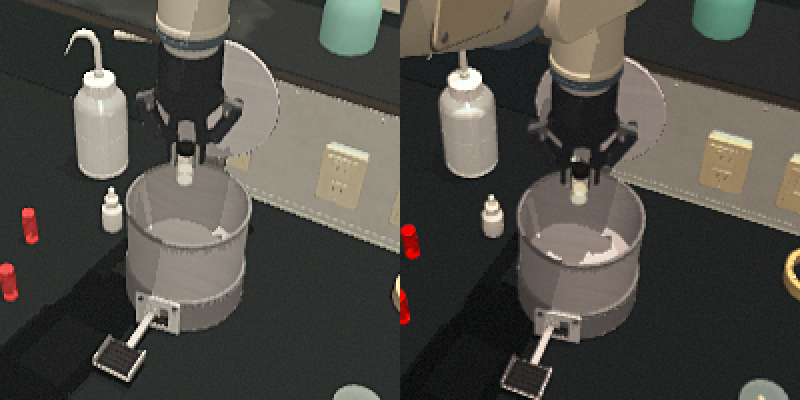

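The vial is held above the mouth, and the rim centre (crop (189,203)) matches the computed (0.614, -0.033). Lowering it.

```bash
python3 -m creep '[{"dx":0,"dy":0,"dz":-0.04,"rx":0,"ry":0,"rz":0,"claw":10},{"dx":0,"dy":0,"dz":-0.08,"rx":0,"ry":0,"rz":0,"claw":10},{"dx":0,"dy":0,"dz":-0.115,"rx":0,"ry":0,"rz":0,"claw":10},{"dx":0,"dy":0,"dz":-0.14,"rx":0,"ry":0,"rz":0,"claw":10},{"dx":0,"dy":0,"dz":-0.153,"rx":0,"ry":0,"rz":0,"claw":10},{"dx":0,"dy":0,"dz":-0.155,"rx":0,"ry":0,"rz":0,"claw":10},{"dx":0,"dy":0,"dz":-0.155,"rx":0,"ry":0,"rz":0,"claw":10}]'
```

```text
t: 14.78
eef_pos: [0.5977, -0.0359, 0.1081]
eef_rot: [-3.141, 0.001, -2.758]
contact_force: [0.2, -0.4, 0.2]
gripper_width: 0.253
finger_force: 29.8
```

```bash
python3 -m creep '[{"dx":0,"dy":0,"dz":-0.005,"rx":0,"ry":0,"rz":0,"claw":10},{"dx":0,"dy":0,"dz":-0.005,"rx":0,"ry":0,"rz":0,"claw":35},{"dx":0,"dy":0,"dz":-0.005,"rx":0,"ry":0,"rz":0,"claw":60},{"dx":0,"dy":0,"dz":-0.005,"rx":0,"ry":0,"rz":0,"claw":60},{"dx":0,"dy":0,"dz":-0.005,"rx":0,"ry":0,"rz":0,"claw":60},{"dx":0,"dy":0,"dz":-0.005,"rx":0,"ry":0,"rz":0,"claw":60}]'
python3 -m creep '[{"dx":0,"dy":0,"dz":0.03,"rx":0,"ry":0,"rz":0,"claw":60},{"dx":0,"dy":0,"dz":0.07,"rx":0,"ry":0,"rz":0,"claw":60},{"dx":0,"dy":0,"dz":0.12,"rx":0,"ry":0,"rz":0,"claw":60},{"dx":0,"dy":0,"dz":0.165,"rx":0,"ry":0,"rz":0,"claw":60},{"dx":-0.05,"dy":-0.01,"dz":0.175,"rx":0,"ry":0,"rz":0,"claw":30},{"dx":-0.1,"dy":-0.01,"dz":0.175,"rx":0,"ry":0,"rz":-0.1,"claw":0},{"dx":-0.15,"dy":0,"dz":0.175,"rx":0,"ry":0,"rz":-0.1,"claw":0},{"dx":-0.162,"dy":0.002,"dz":0.175,"rx":0,"ry":0,"rz":-0.1,"claw":0}]'
python3 - <<'E'
from h import *
a=r.capture("side");b=r.capture("top")
save("g.png",np.hstack([cv2.resize(x,(400,400),interpolation=3) for x in (a[130:280,200:350],b[140:290,210:360])]))
for cam in("side","top"):
    for n,z in(("pedal_pad",.031),):
        for d in r.tip_of(cam,n)[:1]:
            p=np.array(d["centre"])*[384,512]; print(cam,n,round(d["p"],2),onz(cam,*p,z).round(3))
E
```

```text
t: 15.52
eef_pos: [0.5971, -0.036, 0.1023]
eef_rot: [-3.142, 0.0, -2.758]
contact_force: [-0.7, -0.7, 0.4]
gripper_width: 0.595
finger_force: 0.0
t: 16.52
eef_pos: [0.4324, -0.0336, 0.2773]
eef_rot: [3.141, -0.0, -2.858]
contact_force: [0.1, 0.5, 0.3]
gripper_width: -0.002
finger_force: 0.0
side pedal_pad 0.79 [ 0.433 -0.029  0.031]
top pedal_pad 0.82 [ 0.43  -0.034  0.031]
```

View pics/g.png

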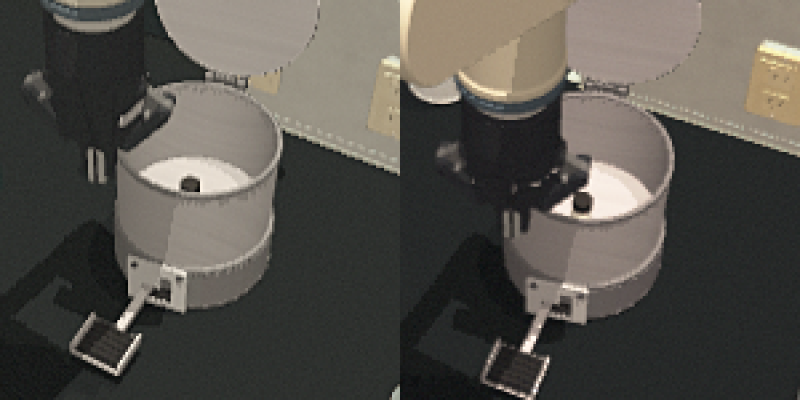

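The vial stands inside the bin (black cap at side crop (190,184)), the lid is still hooked, and the pad is at (0.432, -0.031). Now down onto the pedal.

```bash
python3 -m creep '[{"dx":0.001,"dy":0.003,"dz":-0.05,"rx":0,"ry":0,"rz":-0.15,"claw":0},{"dx":0.001,"dy":0.003,"dz":-0.11,"rx":0,"ry":0,"rz":-0.15,"claw":0},{"dx":0.001,"dy":0.003,"dz":-0.17,"rx":0,"ry":0,"rz":-0.15,"claw":0},{"dx":0.001,"dy":0.003,"dz":-0.21,"rx":0,"ry":0,"rz":-0.15,"claw":0},{"dx":0.001,"dy":0.003,"dz":-0.232,"rx":0,"ry":0,"rz":-0.15,"claw":0},{"dx":0.001,"dy":0.003,"dz":-0.238,"rx":0,"ry":0,"rz":-0.15,"claw":0},{"dx":0.001,"dy":0.003,"dz":-0.242,"rx":0,"ry":0,"rz":-0.15,"claw":0},{"dx":0.001,"dy":0.003,"dz":-0.242,"rx":0,"ry":0,"rz":-0.15,"claw":0}]'
```

```text
t: 17.73
eef_pos: [0.4369, -0.031, 0.0357]
eef_rot: [-3.141, 0.001, -3.008]
contact_force: [0.3, 0.2, 0.3]
gripper_width: 0.001
finger_force: 0.0
```

```bash
python3 -m creep '[{"dx":-0.002,"dy":0.001,"dz":-0.002,"rx":0,"ry":0,"rz":0,"claw":0},{"dx":-0.002,"dy":0.001,"dz":-0.004,"rx":0,"ry":0,"rz":0,"claw":0},{"dx":-0.002,"dy":0.001,"dz":-0.006,"rx":0,"ry":0,"rz":0,"claw":0},{"dx":-0.002,"dy":0.001,"dz":-0.008,"rx":0,"ry":0,"rz":0,"claw":0},{"dx":-0.002,"dy":0.001,"dz":-0.0095,"rx":0,"ry":0,"rz":0,"claw":0},{"dx":-0.002,"dy":0.001,"dz":-0.011,"rx":0,"ry":0,"rz":0,"claw":0},{"dx":-0.002,"dy":0.001,"dz":-0.011,"rx":0,"ry":0,"rz":0,"claw":0}]'
```

```text
t: 18.6
eef_pos: [0.4345, -0.0303, 0.0248]
eef_rot: [-3.141, 0.001, -3.008]
contact_force: [-2.0, -3.6, 7.3]
gripper_width: 0.004
finger_force: 3.5
```

```bash
python3 -m creep '[{"dx":0,"dy":-0.001,"dz":-0.001,"rx":0,"ry":0,"rz":0,"claw":0},{"dx":0,"dy":-0.001,"dz":-0.0015,"rx":0,"ry":0,"rz":0,"claw":0},{"dx":0,"dy":-0.001,"dz":-0.0015,"rx":0,"ry":0,"rz":0,"claw":0}]'
```

```text
t: 18.98
eef_pos: [0.4346, -0.0313, 0.0235]
eef_rot: [-3.141, 0.001, -3.008]
contact_force: [-1.9, -1.9, 9.9]
gripper_width: 0.001
finger_force: 5.0
```

```bash
python3 -m creep '[{"dx":0,"dy":-0.004,"dz":-0.0002,"rx":0,"ry":0,"rz":0,"claw":0},{"dx":0.0005,"dy":-0.008,"dz":-0.0002,"rx":0,"ry":0,"rz":0,"claw":0},{"dx":0.001,"dy":-0.012,"dz":-0.0002,"rx":0,"ry":0,"rz":0,"claw":0},{"dx":0.0015,"dy":-0.016,"dz":-0.0002,"rx":0,"ry":0,"rz":0,"claw":0},{"dx":0.002,"dy":-0.02,"dz":-0.0002,"rx":0,"ry":0,"rz":0,"claw":0},{"dx":0.0025,"dy":-0.024,"dz":-0.0002,"rx":0,"ry":0,"rz":0,"claw":0},{"dx":0.003,"dy":-0.028,"dz":-0.0002,"rx":0,"ry":0,"rz":0,"claw":0},{"dx":0.0035,"dy":-0.03,"dz":-0.0002,"rx":0,"ry":0,"rz":0,"claw":0}]'
```

```text
t: 19.98
eef_pos: [0.4375, -0.061, 0.0232]
eef_rot: [3.142, 0.0, -3.009]
contact_force: [-2.6, 1.7, 10.0]
gripper_width: -0.003
finger_force: 5.3
```

```bash
python3 -m creep '[{"dx":0,"dy":-0.003,"dz":0,"rx":0,"ry":0,"rz":0,"claw":0},{"dx":0,"dy":-0.003,"dz":0,"rx":0,"ry":0,"rz":0,"claw":0}]'; python3 - <<'E'
from h import *
a=r.capture("side");b=r.capture("top")
for cam in("side","top"):
    for n,z in(("pedal_pad",.023),):
        for d in r.tip_of(cam,n)[:1]:
            p=np.array(d["centre"])*[384,512]; print(cam,n,round(d["p"],2),onz(cam,*p,z).round(3))
E
```

```text
t: 20.23
eef_pos: [0.4379, -0.064, 0.0233]
eef_rot: [-3.142, 0.001, -3.009]
contact_force: [-2.2, 1.3, 10.6]
gripper_width: 0.002
finger_force: 4.9
side pedal_pad 0.52 [ 0.436 -0.063  0.023]
top pedal_pad 0.72 [ 0.429 -0.06   0.023]
```

```bash
python3 -m creep '[{"dx":0,"dy":-0.003,"dz":0,"rx":0,"ry":0,"rz":0,"claw":0},{"dx":0.001,"dy":-0.005,"dz":0,"rx":0,"ry":0,"rz":0,"claw":0},{"dx":0.001,"dy":-0.005,"dz":0,"rx":0,"ry":0,"rz":0,"claw":0}]'
```

```text
t: 20.8
eef_pos: [0.4385, -0.0684, 0.0232]
eef_rot: [3.141, 0.0, -3.009]
contact_force: [-1.8, 5.5, 11.0]
gripper_width: 0.002
finger_force: 5.2
```

Against the lane's right wall (5.5 N side load). Now I ease up slowly.

```bash
python3 -m creep '[{"dx":0,"dy":0.001,"dz":0.002,"rx":0,"ry":0,"rz":0,"claw":0},{"dx":0,"dy":0.003,"dz":0.004,"rx":0,"ry":0,"rz":0,"claw":0},{"dx":0,"dy":0.003,"dz":0.006,"rx":0,"ry":0,"rz":0,"claw":0},{"dx":0,"dy":0.003,"dz":0.008,"rx":0,"ry":0,"rz":0,"claw":0},{"dx":0,"dy":0.003,"dz":0.01,"rx":0,"ry":0,"rz":0,"claw":0},{"dx":0,"dy":0.003,"dz":0.012,"rx":0,"ry":0,"rz":0,"claw":0},{"dx":0,"dy":0.003,"dz":0.014,"rx":0,"ry":0,"rz":0,"claw":0}]'
```

```text
t: 21.68
eef_pos: [0.4378, -0.0658, 0.0369]
eef_rot: [3.141, -0.001, -3.008]
contact_force: [-4.1, 0.3, 6.6]
gripper_width: -0.002
finger_force: 3.3
```

```bash
python3 -m creep '[{"dx":-0.001,"dy":0,"dz":0.002,"rx":0,"ry":0,"rz":0,"claw":0},{"dx":-0.001,"dy":0,"dz":0.004,"rx":0,"ry":0,"rz":0,"claw":0},{"dx":-0.001,"dy":0,"dz":0.006,"rx":0,"ry":0,"rz":0,"claw":0},{"dx":-0.001,"dy":0,"dz":0.008,"rx":0,"ry":0,"rz":0,"claw":0},{"dx":0,"dy":0,"dz":0.01,"rx":0,"ry":0,"rz":0,"claw":0},{"dx":0,"dy":0,"dz":0.012,"rx":0,"ry":0,"rz":0,"claw":0},{"dx":0,"dy":0,"dz":0.0135,"rx":0,"ry":0,"rz":0,"claw":0},{"dx":0.001,"dy":0,"dz":0.015,"rx":0,"ry":0,"rz":0,"claw":0}]'
```

```text
t: 22.68
eef_pos: [0.4384, -0.0658, 0.0519]
eef_rot: [3.141, -0.002, -3.008]
contact_force: [-5.5, 0.6, 6.7]
gripper_width: -0.003
finger_force: 3.3
```

```bash
python3 -m creep '[{"dx":0,"dy":0,"dz":0.0015,"rx":0,"ry":0,"rz":0,"claw":0},{"dx":0,"dy":0,"dz":0.003,"rx":0,"ry":0,"rz":0,"claw":0},{"dx":0,"dy":0,"dz":0.0045,"rx":0,"ry":0,"rz":0,"claw":0},{"dx":0.001,"dy":0,"dz":0.006,"rx":0,"ry":0,"rz":0,"claw":0},{"dx":0.001,"dy":0,"dz":0.0075,"rx":0,"ry":0,"rz":0,"claw":0},{"dx":0.001,"dy":0,"dz":0.009,"rx":0,"ry":0,"rz":0,"claw":0},{"dx":0.001,"dy":0,"dz":0.0105,"rx":0,"ry":0,"rz":0,"claw":0},{"dx":0.001,"dy":0,"dz":0.012,"rx":0,"ry":0,"rz":0,"claw":0}]'
```

```text
t: 23.68
eef_pos: [0.44, -0.0658, 0.0639]
eef_rot: [3.141, -0.001, -3.008]
contact_force: [-2.0, -0.1, 4.9]
gripper_width: 0.001
finger_force: 2.5
```

```bash
python3 -m creep '[{"dx":0,"dy":0,"dz":0.001,"rx":0,"ry":0,"rz":0,"claw":0},{"dx":0,"dy":0,"dz":0.002,"rx":0,"ry":0,"rz":0,"claw":0},{"dx":0,"dy":0,"dz":0.003,"rx":0,"ry":0,"rz":0,"claw":0},{"dx":0,"dy":0,"dz":0.004,"rx":0,"ry":0,"rz":0,"claw":0},{"dx":0,"dy":0,"dz":0.006,"rx":0,"ry":0,"rz":0,"claw":0}]'
python3 -m creep '[{"dx":-0.01,"dy":0,"dz":0.02,"rx":0,"ry":0,"rz":0,"claw":0},{"dx":-0.03,"dy":0,"dz":0.06,"rx":0,"ry":0,"rz":0,"claw":0},{"dx":-0.05,"dy":0.05,"dz":0.12,"rx":0,"ry":0,"rz":0,"claw":0},{"dx":-0.05,"dy":0.1,"dz":0.17,"rx":0,"ry":0,"rz":0,"claw":0},{"dx":-0.05,"dy":0.15,"dz":0.17,"rx":0,"ry":0,"rz":0,"claw":0},{"dx":-0.05,"dy":0.2,"dz":0.17,"rx":0,"ry":0,"rz":0,"claw":0},{"dx":-0.05,"dy":0.2,"dz":0.17,"rx":0,"ry":0,"rz":0,"claw":0}]'
python3 - <<'E'
from h import *
a=r.capture("side");b=r.capture("top")
save("z.png",np.hstack([cv2.resize(x,(400,400),interpolation=3) for x in (a[130:280,200:350],b[140:290,210:360])]))
for cam in("side","top"):
    for n,z in(("pedal_pad",.065),):
        for d in r.tip_of(cam,n)[:1]:
            p=np.array(d["centre"])*[384,512]; print(cam,n,round(d["p"],2),onz(cam,*p,z).round(3))
E
```

```text
t: 24.3
eef_pos: [0.4405, -0.066, 0.0696]
eef_rot: [-3.142, -0.0, -3.008]
contact_force: [-0.0, -1.0, -0.1]
gripper_width: -0.003
finger_force: 0.0
t: 25.18
eef_pos: [0.3905, 0.1375, 0.2402]
eef_rot: [3.141, 0.002, -3.003]
contact_force: [0.5, 0.5, -0.1]
gripper_width: 0.003
finger_force: 0.0
side pedal_pad 0.82 [ 0.439 -0.068  0.065]
top pedal_pad 0.75 [ 0.439 -0.054  0.065]
```

View pics/z.png

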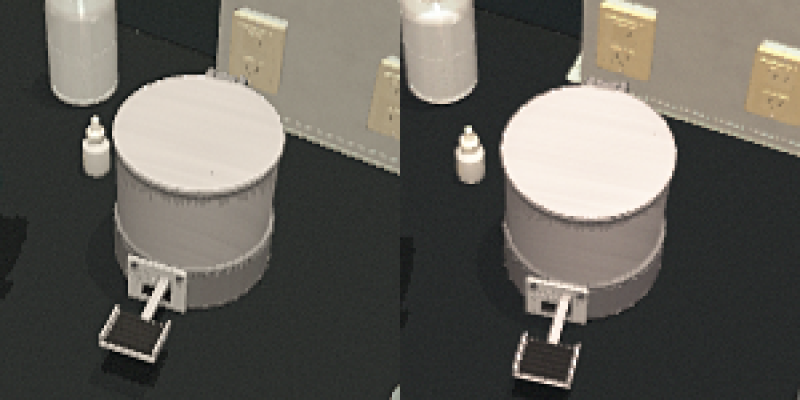

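The lid is fully shut and the pedal is back up in its lane (pad at side crop (135,333), as at the start). Handing in.

```bash
python3 -c "
from station import r
print(r.finish_job())"
```

```text
the job is handed in; nothing more can be done
None
```

The used vial stands inside the bin, the lid was eased shut, the pedal is back up in its lane, and the job is handed in at about 25 s; the hand-in gave no verdict, and I did not re-measure the bystanders.

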